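# Mount the book easel on its ball base

## Robot

A 6-joint arm with a two-finger parallel gripper is mounted at the origin on the work surface. World frame = base frame: x ahead of the robot, y to its left, z up, the work surface at z = 0. Lengths are in m, angles in rad, forces in N, time in s.
With the tool pointing down it reaches from about 0.325 to 0.875 m from the base axis. Payload 4.4 kg.
Tool frame: the origin (TCP) lies midway between the tips of the shut fingers; the grasp point (between the pads) lies 19 mm behind it; z points along the fingers, y is the direction in which the jaws open and shut (so a half turn about z gives the same grasp; the last joint's range is limited). The gripper opens to 85 mm and grips with 20 to 120 N. Pads are 22 mm wide; open, the fingers measure 114 mm over their backs; the gripper's body (76 mm by 85 mm) begins 54 mm behind the grasp point. The pads swing forward as they close: fully open they stand 13 mm farther back than shut.
Start: joints at [-1.46, 0.207, 1.542, -0, 1.393, -0.15], TCP at [0.148, -0.556, 0.231] pointing down, gripper open.
Joint ranges: [-2.73, 2.73], [-0.86, 2.22], [0.23, 2.46], [-1.11, 4.25], [0.08, 2.63], [-2.82, 2.82]. Speed limits (rad/s): [2.79, 2.79, 3.14, 3.14, 3.14, 3.14].

## Interface

Orientations are given as a unit quaternion [x, y, z, w].
In Python, from cell import manip, viewer, close_job gives the robot as it stands.
- The arm moves only by the tool carry_out, never from a script. Its argument "deltas" is a list that holds one entry, the list of rows, each a list of 7 numbers: the turn, a rotation vector about the tool's x, y, z in degrees, then the shift along the tool's x, y, z in mm, then the opening, from -1 (shut) to 1 (fully open). A call has 1 to 10 rows; each row shifts and turns the commanded pose from where the row before left it, along the tool's axes as they then stand; what a row does not reach is not made up. A row lasts 1/10 s, in which the tool goes at most 50 mm and 8.59 degrees, less where a joint would pass 70% of its speed; a pose out of reach is approached as far as the arm can. A call is refused whole if a number of a shift passes 50 or a number of a turn 8.59, either way. A call with a gripper value outside its range is refused whole. The fingers move at their own pace and stop on an object; "newtons" is the grip in N (left out, the last holds). Time passes only in rows, so rows that do not move let the fingers close. It gives the time, the measured TCP pose, the force and the opening at its end, in the units of the state.
- manip.sense(): the state, without advancing time (a new reading comes with each control period).
- viewer.grab_frame(name): name is "scene" or "top" or "wrist"; returns the picture (480x640x3 uint8, red, green, blue); there is no depth.
- viewer.get_calibration(name): a dict with "intrinsics" (3x3 intrinsics, pixels), "xyz" and "rotation" of the camera in the world; the wrist camera has in their place "tool_from_camera" (4x4, takes a point from camera to tool coordinates, whose origin is the TCP and whose axes are the flange's). Camera axes: x right, y up, looking along -z (the intrinsics and any distortion apply to the point x, -y, -z); pixel columns grow to the right and rows downward; lengths in m; the calibration is good to about 2 mm. The wrist camera is an equidistant fisheye: a pixel r from the principal point sees the ray r / f radians off the axis. A picture is of the moment at which its call begins: read the wrist's pose just before it. get_calibration takes no time and is no camera call.
- close_job(): hands the job in, once; it reports no verdict.
The state is a dict: "clock": time; "joint_positions": joint angles; "joint_velocities": joint speeds; "tau": joint torques, N m; "tool_pos": TCP position; "eef_rot": TCP orientation; "contact_force": force on the tool from outside, world axes, zero at the start; "ft_torque": the same for the moment, N m; "gripper_width": finger opening in m.
Only numpy, scipy, OpenCV 4.12 (cv2) and the standard library are available. Lean on these libraries where they do the work, as an engineer would, in place of code of your own. Each camera call takes 0.05 s, during which the arm holds its last target.

## Task

Fit the loose wire book easel onto the ball mount on the stall's desk: with the latch lever still up, lower the easel's socket over the steel ball with its bar between the two cheeks, and keep hold of it until its underside sits flat on the plinth. Then press the red latch lever fully down and let go, leaving the easel seated. Do not shift the phone or the two piles of books.

Things in the scene. Friction and masses are not known exactly. Their poses are not given: they have to be found in the camera images.
- mount: Ball mount fixed to the desk: dark steel plinth 192 x 84 x 15 mm, a steel ball (diameter 32 mm) on a short neck, two aluminium cheeks. Origin on the ball's vertical axis at the plinth's underside (desk level); z up; x runs along the plinth from the ball towards the cheeks. Plinth from x = -55 to +137 mm, its top at z = 15 mm.
- ball (a point): Centre of the mount's steel ball, 37.5 mm above the desk (22.5 mm above the plinth's top; the ball's top is 38.5 mm above the plinth's top).
- rest (a point): Point on the plinth's top midway between the two cheeks, at x = 112 mm in the mount's frame. The cheeks are 18 mm tall, at x = 99 to 125 mm, with a 40 mm gap between them (y = -20 to +20 mm).
- easel: Loose book easel, 200 mm long, 0.4 to 0.6 kg, upright on the desk: grey round socket cup, then a bar 30 mm wide, 36 mm tall (x = 25 to 150 mm), then a dark wire book rest (x = 127 to 175 mm, 78 mm wide, 128 mm tall). Origin on the socket's axis at the flat underside; z up; x from socket to wire rest. Seated, its origin is on the ball's axis at the plinth's top, its x along the mount's x.
- socket (a point): Centre of the seat inside the socket cup (outer diameter 56 mm, 46 mm tall; bore 35 mm wide, 40 mm deep, open below), on its axis, 22.5 mm above the easel's underside; coincides with point ball when seated.
- grip (a point): Middle of the blue band on the bar (x = 50 to 86 mm), at x = 68 mm in the easel's frame, 25 mm above its underside, 11 mm below the bar's top, near the centre of mass: the place to grasp, fingers closing along the easel's y across 30 mm.
- bar_end (a point): Point on the underside of the easel's bar, at x = 112 mm in the easel's frame; coincides with point rest when seated.
- lever_pivot (a point): Hinge of the red latch lever on top of the socket: at x = 22 mm, y = 0, z = 54 mm in the easel's frame; hinge line along the easel's y. The lever is 70 mm from hinge to tip, 20 mm wide, 10 mm thick, and points over the socket towards the easel's -x.
- lever (a joint): Red latch lever. 0 = up (sloping 0.8 rad above level), 0.8 = fully down (level, upper face 59 mm above the easel's underside). Stiff (4 to 7 N downwards, 30 to 45 mm from the hinge); stays where it is left. Press it from above about 32 mm from the hinge: over the socket, 10 mm to the -x side of its axis.
- phone: Black phone lying on the desk, 150 x 74 x 9 mm; origin at the centre of its underside. Leave alone.
- novels: Pile of three black books, 140 x 210 mm, 72 mm tall, towards the robot's right; origin at the centre of its underside. Leave alone.
- booklets: Pile of five thin red books, 120 x 170 mm, 35 mm tall, towards the robot's left; origin at the centre of its underside. Leave alone.

How it is judged:
On the way, in this order (a step that is already met when the one before it is completed fails the run):
1. the easel is seated flat on the mount, ball in socket and bar between the cheeks, still held in the fingers, with the lever still up (below 0.4 rad) (distance between socket and ball below 0.005 m and horizontal distance between bar_end and rest below 0.012 m and angle between easel's own z axis and vertical below 0.06 rad and value of joint lever below 0.4 rad and contact force between the fingers and easel above 0.5 N), for 0.1 s.
2. the lever is pressed fully down with the easel seated (value of joint lever above 0.72 rad and distance between socket and ball below 0.005 m), for 0.1 s.
At the end, for the whole second after the job is handed in: The easel sits at rest on the mount: socket centre within 5 mm of the ball's centre, the bar's point within 12 mm (level) of the rest point between the cheeks, upright within 0.06 rad, the lever at more than 0.72 of 0.8 rad, and the easel released (all of step 2 and horizontal distance between bar_end and rest below 0.012 m and angle between easel's own z axis and vertical below 0.06 rad and linear speed of easel below 0.02 m/s and contact force between the fingers and easel below 0.1 N); the robot touches nothing.
It fails at once if the phone is shifted by more than 20 mm (distance of phone from where it was at the start of the episode above 0.02 m).
It fails at once if the black books are shifted by more than 20 mm (distance of novels from where it was at the start of the episode above 0.02 m).
It fails at once if the red books are shifted by more than 20 mm (distance of booklets from where it was at the start of the episode above 0.02 m).
It also fails if it takes over 51 s, if anything falls off the work surface, if the arm or the gripper's body presses on something with over 40 N, if the wrist force passes 120 N, or if a joint passes its speed limit or range.

## Working session

There is one attempt and no reset: what is moved stays moved. The work goes in short steps, Python scripts to look and compute and a tool call to move; the robot and the scene stay as the last step left them, time stands still between calls to the robot, and variables do not carry over. Pictures are saved under pics/ and viewed, and the job is handed in when it is done.

Besides the shell and the picture viewer there is one more tool, called as name(argument=value, ...), one argument or row to a line, values as JSON. carry_out: Moves the arm, as the interface text tells. Its arguments: {"type":"object","properties":{"deltas":{"type":"array"},"newtons":{"type":"number"}},"required":["deltas"]}

```bash
mkdir -p pics; ls
python3 - <<'E'
from cell import manip, viewer
import cv2, numpy as np
np.set_printoptions(precision=4,suppress=True)
print(manip.sense())
for n in ["scene","top","wrist"]:
    im=viewer.grab_frame(n); cv2.imwrite(f"pics/{n}0.png",im[:,:,::-1])
    print(n,viewer.get_calibration(n))
E
```

```text
pics
{'clock': 0.0, 'joint_positions': array([-1.4605,  0.2074,  1.543 ,  0.    ,  1.3935, -0.1505]), 'joint_velocities': array([-0.0003, -0.0012, -0.0006,  0.0006, -0.0001,  0.0006]), 'tau': array([ -0.0009, -38.3028, -29.1599,  -0.0004,   0.0104,   0.    ]), 'tool_pos': array([ 0.1482, -0.5548,  0.2301]), 'eef_rot': array([ 0.9915,  0.13  ,  0.    , -0.0012]), 'contact_force': array([-0.1069, -0.0928,  1.2279]), 'ft_torque': array([-0.0224,  0.0041, -0.0015]), 'gripper_width': 0.08501373427160702}
scene {'intrinsics': array([[507.7664,   0.    , 316.7983],
       [  0.    , 507.7664, 235.5967],
       [  0.    ,   0.    ,   1.    ]]), 'xyz': array([ 1.627 , -0.3203,  0.9199]), 'rotation': array([0.3568, 0.2652, 0.554 , 0.7039])}
top {'intrinsics': array([[519.7547,   0.    , 320.3733],
       [  0.    , 519.7547, 232.7824],
       [  0.    ,   0.    ,   1.    ]]), 'xyz': array([ 0.3001, -0.006 ,  1.5835]), 'rotation': array([ 0.054 , -0.0573, -0.699 ,  0.7108])}
wrist {'intrinsics': array([[371.6483,   0.    , 321.4693],
       [  0.    , 371.6483, 237.753 ],
       [  0.    ,   0.    ,   1.    ]]), 'tool_from_camera': array([[-0.001 ,  0.9559,  0.2936,  0.0757],
       [ 1.    ,  0.0008,  0.001 ,  0.0009],
       [ 0.0008,  0.2936, -0.9559, -0.1416],
       [ 0.    ,  0.    ,  0.    ,  1.    ]])}
```

View pics/scene0.png

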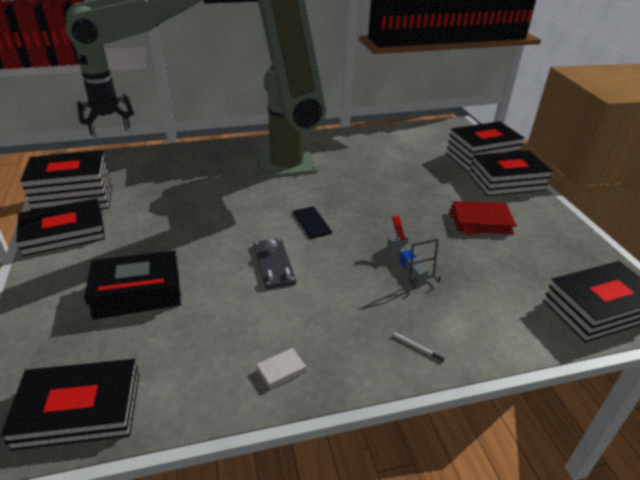

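View pics/top0.png

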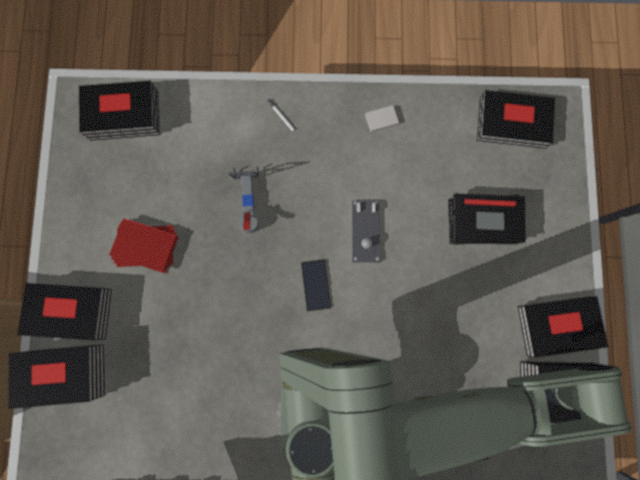

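View pics/wrist0.png

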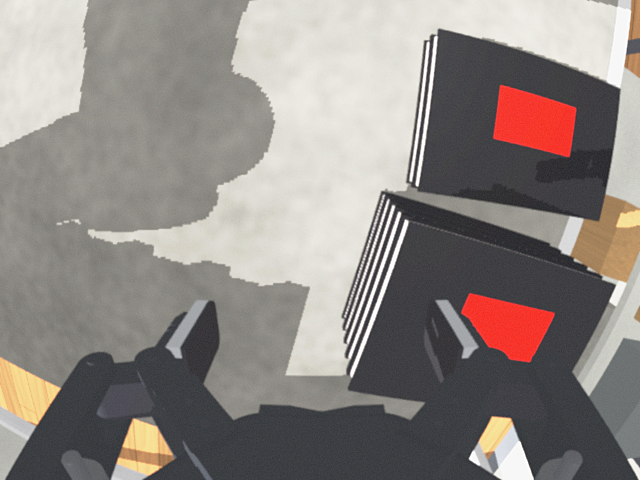

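The top view shows the mount near (367,230), with its ball at (366,243) and cheeks at (361,207) and (374,207). The easel is near (248,200): blue band at (248,200), red lever at (249,222), wire rest at (248,172). The phone is at (316,285). Next I'll write helpers and measure these.

```bash
cat > h.py <<'E'
import cv2, numpy as np
from scipy.spatial.transform import Rotation as R
from cell import manip, viewer
np.set_printoptions(precision=4,suppress=True)
def ray(name,uv,state=None):
    c=viewer.get_calibration(name); K=c["intrinsics"]; u,v=uv
    x=(u-K[0,2])/K[0,0]; y=(v-K[1,2])/K[1,1]
    if name=="wrist":
        r=np.hypot(x,y); d=np.array([x/r*np.sin(r),-y/r*np.sin(r),-np.cos(r)]) if r>1e-9 else np.array([0,0,-1.])
        T=c["tool_from_camera"]; Q=R.from_quat(state["eef_rot"]).as_matrix()
        return Q@T[:3,3]+state["tool_pos"], Q@T[:3,:3]@d
    d=np.array([x,-y,-1.]); q=R.from_quat(c["rotation"]).as_matrix()
    return np.array(c["xyz"]), q@d
def onz(name,uv,z,state=None):
    o,d=ray(name,uv,state); return o+d*(z-o[2])/d[2]
def mask(im,kind):
    h=cv2.cvtColor(im,cv2.COLOR_RGB2HSV)
    if kind=="blue": return cv2.inRange(h,(105,120,60),(130,255,255))
    if kind=="red": return cv2.inRange(h,(0,150,60),(8,255,255))|cv2.inRange(h,(172,150,60),(180,255,255))
def blobs(m,amin=15):
    n,l,s,c=cv2.connectedComponentsWithStats(m)
    return [(s[i],c[i]) for i in range(1,n) if s[i,4]>=amin]
E
python3 - <<'E'
from h import *
im=cv2.cvtColor(cv2.imread("pics/top0.png"),cv2.COLOR_BGR2RGB)
for k in("blue","red"):
    for s,c in blobs(mask(im,k)): print(k,s,c,onz("top",c,0.036))
print("ball",onz("top",(366.5,243),0.0375), "cheeks",onz("top",(361,207),.033),onz("top",(374,207),.033))
print("plinth",[onz("top",p,.015)[:2] for p in[(353,201),(382,201),(382,262),(352,262)]])
print("phone",[onz("top",p,.009)[:2] for p in[(302,262),(326,260),(329,308),(306,311)]])
a=cv2.resize(im[150:330,220:400],None,fx=3.3,fy=3.3,interpolation=cv2.INTER_CUBIC)
cv2.imwrite("pics/top_crop.png",a[:,:,::-1])
s=cv2.cvtColor(cv2.imread("pics/scene0.png"),cv2.COLOR_BGR2RGB)
for k in("blue","red"):
    for q,c in blobs(mask(s,k)): print("scene",k,q,c)
E
```

```text
blue [243 195  11  11 111] [247.5495 200.027 ] [0.6431 0.2118 0.036 ]
red [ 99  93  32  20 563] [114.4707 102.238 ] [0.9488 0.6402 0.036 ]
red [503 103  32  20 544] [518.7776 112.6985] [ 0.9381 -0.6275  0.036 ]
red [464 199  52   8 306] [489.9869 202.2418] [ 0.6492 -0.5269  0.036 ]
red [244 214   6  15  67] [246.3134 221.3582] [0.5771 0.2131 0.036 ]
red [ 110  219   68   53 2486] [143.6553 245.4702] [0.4984 0.5176 0.036 ]
red [ 42 297  36  22 655] [ 59.4626 307.3282] [0.311  0.7517 0.036 ]
red [548 312  35  23 645] [565.0419 322.7225] [ 0.2905 -0.7355  0.036 ]
red [ 31 362  35  23 695] [ 48.2245 373.1842] [0.1228 0.7662 0.036 ]
ball [ 0.5171 -0.1504  0.0375] cheeks [ 0.6281 -0.1338  0.033 ] [ 0.6288 -0.1734  0.033 ]
plinth [array([ 0.6504, -0.1105]), array([ 0.652 , -0.2001]), array([ 0.4629, -0.1996]), array([ 0.4614, -0.1087])]
phone [array([0.4594, 0.0429]), array([ 0.4667, -0.0299]), array([ 0.3224, -0.041 ]), array([0.3124, 0.0278])]
scene blue [400 250  16  18 163] [405.8957 256.8528]
scene red [46  0  4 11 18] [47.      5.1667]
scene red [25  8  6  8 15] [27.6    11.2667]
scen
[... 1688 characters left out ...]
 [58 55 12 10 39] [62.4103 60.5897]
scene red [31 56  9 11 38] [34.6316 61.8684]
scene red [ 2 58 18 10 66] [ 9.7424 63.0455]
scene red [40 61  8  5 21] [44.0476 63.619 ]
scene red [475 129  28  10 201] [488.4726 133.4229]
scene red [498 158  31  11 247] [513.1579 163.3522]
scene red [ 45 160  35  12 317] [ 62.5584 165.489 ]
scene red [ 453  201   63   34 1410] [482.1362 214.8617]
scene red [ 41 212  36  17 406] [ 58.399  219.7882]
scene red [393 216  12  24 140] [398.2357 226.8286]
scene red [508 230   5   4  15] [510.3333 231.4667]
scene red [ 98 278  66  13 339] [130.3156 283.9971]
scene red [590 280  44  22 588] [611.3112 290.2228]
scene red [  43  384   55   29 1158] [ 70.4689 398.0475]
```

View pics/top_crop.png

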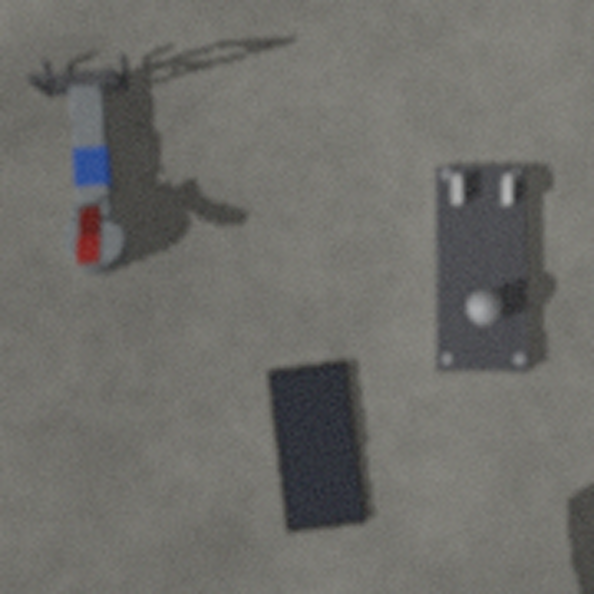

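The ball is at about (0.517,-0.151), with the mount's x along world +x, and the cheek gap measures 40 mm as it should. The band is at about (0.643,0.212). I'll move above the easel, then turn so the wrist camera is on the socket side, clear of the wire rest.

carry_out(
  deltas=[
    [[0,0,0,35,-34.5,-2,1],[0,0,0,35,-34.5,-2,1],[0,0,0,35,-34.5,-2,1],[0,0,0,35,-34.5,-2,1],[0,0,0,35,-34.5,-2,1],[0,0,0,35,-34.5,-2,1],[0,0,0,35,-34.5,-2,1],[0,0,0,35,-34.5,-2,1],[0,0,0,35,-34.5,-2,1],[0,0,0,35,-34.5,-2,1]],
  ],
)

```text
clock: 1.15
tool_pos: [0.3979, -0.13, 0.2514]
eef_rot: [0.992, 0.13, 0.0, 0.0]
contact_force: [1.3, -0.8, -0.5]
gripper_width: 0.0851
```

carry_out(
  deltas=[
    [[0,0,0,35,-34.5,0,1],[0,0,0,35,-34.5,0,1],[0,0,0,35,-34.5,0,1],[0,0,0,35,-34.5,0,1],[0,0,0,35,-34.5,0,1],[0,0,0,35,-34.5,0,1],[0,0,0,35,-34.5,0,1],[0,0,0,35,-34.5,0,1],[0,0,-8.5,0,0,0,1],[0,0,-8.5,0,0,0,1]],
  ],
)

```text
clock: 2.15
tool_pos: [0.5967, 0.2086, 0.2496]
eef_rot: [0.96, 0.279, -0.001, -0.0]
contact_force: [0.2, -0.9, 0.5]
gripper_width: 0.0855
```

carry_out(
  deltas=[
    [[0,0,-8.5,0,0,0,1],[0,0,-8.5,0,0,0,1],[0,0,-8.5,0,0,0,1],[0,0,-8.5,0,0,0,1],[0,0,-8.5,0,0,0,1],[0,0,-8.5,0,0,0,1],[0,0,-8.5,0,0,0,1],[0,0,-8.5,0,0,0,1],[0,0,-8.5,0,0,0,1],[0,0,-8.5,0,0,0,1]],
  ],
)

```text
clock: 3.15
tool_pos: [0.5965, 0.2068, 0.2507]
eef_rot: [0.52, 0.854, -0.0, -0.0]
contact_force: [0.3, 0.3, -0.6]
gripper_width: 0.0854
```

carry_out(
  deltas=[
    [[0,0,-8.5,0,0,0,1],[0,0,-8.5,0,0,0,1],[0,0,-8.5,0,0,0,1],[0,0,-8.5,0,0,0,1],[0,0,-8.5,0,0,0,1],[0,0,-8.5,0,0,0,1],[0,0,-8.5,0,0,0,1],[0,0,0,0,0,0,1],[0,0,0,0,0,0,1]],
  ],
)

```text
clock: 4.05
tool_pos: [0.5966, 0.2068, 0.2509]
eef_rot: [0.033, 0.999, -0.0, -0.0]
contact_force: [0.1, -0.5, 0.1]
gripper_width: 0.0857
```

Run:
```python
from h import *
s=manip.sense(); print(s["clock"],s["tool_pos"],s["joint_positions"],R.from_quat(s["eef_rot"]).as_matrix())
np.save("s1.npy",s,allow_pickle=True)
cv2.imwrite("pics/w1.png",viewer.grab_frame("wrist")[:,:,::-1])
```

```text
4.05 [0.5966 0.2068 0.2509] [ 0.1968  0.312   1.3698 -0.      1.4606 -1.3089] [[-0.9979  0.0651 -0.0007]
 [ 0.0651  0.9979 -0.0001]
 [ 0.0007 -0.0002 -1.    ]]
```

View pics/w1.png

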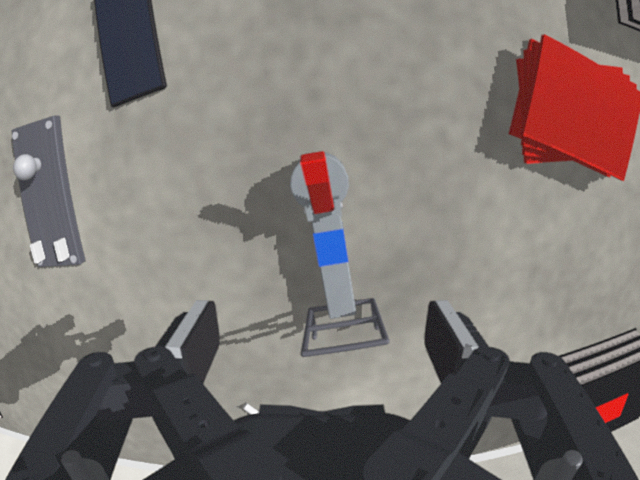

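The wrist view shows the easel upright: blue band at (331,247), red lever from (313,155) to (322,210), bar end at (340,313). The mount is at the left, with its ball at (25,167). Now measuring the band from its mask.

```bash
python3 - <<'E'
from h import *
s=np.load("s1.npy",allow_pickle=True).item()
im=cv2.cvtColor(cv2.imread("pics/w1.png"),cv2.COLOR_BGR2RGB)
m=mask(im,"blue")
for st,c in blobs(m):
    print(st,c,onz("wrist",c,.036,s))
    cs=max(cv2.findContours(m,0,2)[0],key=cv2.contourArea)
    P=np.array([onz("wrist",p,.036,s)[:2] for p in cs[:,0]])
    r=cv2.minAreaRect((P*1e3).astype(np.float32)); print(r); print(cv2.boxPoints(r))
# bar edges: grey bar beyond band
for v in (275,290,305):
    print(v,im[v,315:365].astype(int).mean(1).round().astype(int))
E
python3 - <<'E'
import cv2
im=cv2.imread("pics/w1.png")
cv2.imwrite("pics/w1c.png",cv2.resize(im[140:370,250:420],None,fx=2.6,fy=2.6*1,interpolation=cv2.INTER_CUBIC)[:600])
E
```

```text
[ 313  229   35   38 1013] [330.2093 247.2675] [0.6427 0.2122 0.036 ]
((643.0872802734375, 212.23045349121094), (36.22402572631836, 30.6270694732666), 5.631162643432617)
[[623.5601 225.6929]
 [626.5653 195.2136]
 [662.6145 198.768 ]
 [659.6093 229.2473]]
275 [ 90  94  95  95  95  98 100 127 152 155 154 155 155 154 153 155 151 152
 157 154 153 157 157 150 156 154 155 153 153 154 155 155 154 162 172 160
 143 139 142 141 139 143 143 138 143 139 141 141 141 138]
290 [ 92  89  96  97  92  96  91  93  94 108 134 154 156 155 153 152 152 153
 155 155 149 153 150 153 151 153 154 151 154 151 155 157 157 152 157 161
 172 169 153 147 144 147 143 143 142 144 140 145 139 142]
305 [ 95  93  87  89  87  88  89  83  81  83  76  82 105 138 151 153 152 150
 151 152 149 151 150 149 151 149 157 152 155 156 152 155 156 156 155 156
 155 156 165 152 108  79  77  75  81  84  95 130 143 142]
```

View pics/w1c.png

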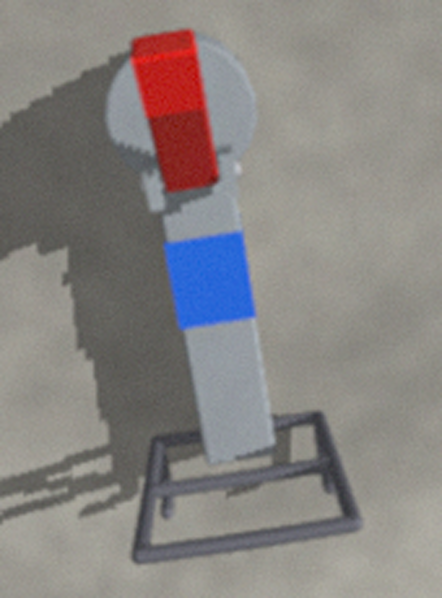

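The band measures 36.2 x 30.6 mm against 36 x 30 given. Its centre is (0.643,0.2122) and its yaw +5.6°. I need 9.36° of turn, -46.7 mm in tool x, +0.8 mm in tool y, and about 241 mm down.

carry_out(
  deltas=[
    [[0,0,-4.7,0,0,0,1],[0,0,-4.66,0,0,0,1],[0,0,0,-23.4,0.4,20,1],[0,0,0,-23.3,0.4,30,1],[0,0,0,0,0,30,1],[0,0,0,0,0,30,1],[0,0,0,0,0,20,1],[0,0,0,0,0,0,1],[0,0,0,0,0,0,1]],
  ],
)

```text
clock: 5.0
tool_pos: [0.6432, 0.2124, 0.1213]
eef_rot: [-0.05, 0.999, -0.0, -0.0]
contact_force: [0.1, 0.4, 0.7]
gripper_width: 0.0853
```

Run:
```python
from h import *
s=manip.sense(); print(s["clock"],s["tool_pos"],R.from_quat(s["eef_rot"]).as_matrix())
im=viewer.grab_frame("wrist")
cv2.imwrite("pics/w2.png",im[:,:,::-1])
m=mask(im,"blue")
cs=max(cv2.findContours(m,0,2)[0],key=cv2.contourArea)
P=np.array([onz("wrist",p,.036,s)[:2] for p in cs[:,0]])
print(cv2.minAreaRect((P*1e3).astype(np.float32)),P.min(0),P.max(0))
```

```text
5.0 [0.6432 0.2124 0.1213] [[-0.995  -0.1001 -0.0005]
 [-0.1001  0.995  -0.0001]
 [ 0.0005 -0.     -1.    ]]
((643.1867065429688, 212.2491455078125), (36.59904479980469, 30.486867904663086), 6.800484657287598) [0.6244 0.1959] [0.6631 0.2289]
```

View pics/w2.png

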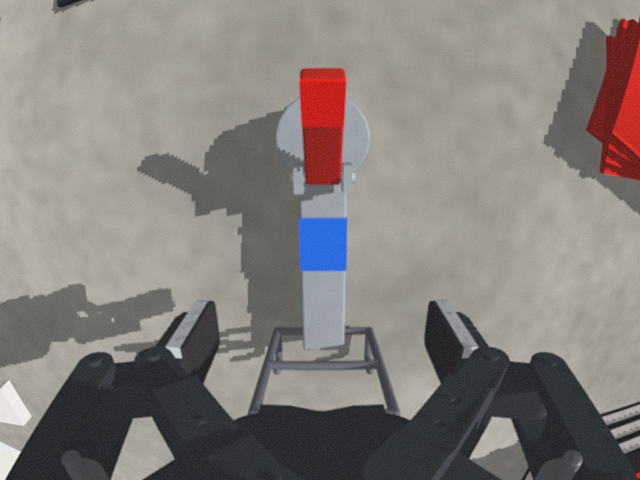

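Bar and lever are centred in the jaws, and the second band fix agrees to 0.2 mm. Descending and gripping.

carry_out(
  deltas=[
    [[0,0,0,0,0,30,1],[0,0,0,0,0,30,1],[0,0,0,0,0,30,1],[0,0,0,0,0,15,1],[0,0,0,0,0,6,1],[0,0,0,0,0,0,1],[0,0,0,0,0,0,-0.1],[0,0,0,0,0,0,-0.1],[0,0,0,0,0,0,-1],[0,0,0,0,0,0,-1]],
  ],
  newtons=60,
)

```text
clock: 6.05
tool_pos: [0.6439, 0.2129, 0.0116]
eef_rot: [-0.051, 0.999, 0.0, 0.001]
contact_force: [-5.4, -4.1, 3.8]
gripper_width: 0.0284
```

carry_out(
  deltas=[
    [[0,0,0,0,0,0,-1],[0,0,0,0,0,0,-1],[0,0,0,0,0,0,-1],[0,0,0,0,0,0,-1],[0,0,0,0,0,0,-1]],
  ],
)

```text
clock: 6.55
tool_pos: [0.6441, 0.2129, 0.0116]
eef_rot: [-0.051, 0.999, 0.0, 0.001]
contact_force: [-0.4, 1.1, 6.4]
gripper_width: 0.0288
```

carry_out(
  deltas=[
    [[0,0,0,0,0,-5,-1],[0,0,0,0,0,-15,-1],[0,0,0,0,0,-30,-1],[0,0,0,0,0,-40,-1],[0,0,0,0,0,-30,-1],[0,0,0,0,0,0,-1]],
  ],
)

```text
clock: 7.15
tool_pos: [0.6471, 0.213, 0.1367]
eef_rot: [-0.051, 0.999, 0.001, 0.006]
contact_force: [1.4, 1.1, -4.6]
gripper_width: 0.0291
```

carry_out(
  deltas=[
    [[0,0,2.9,0,-20,0,-1],[0,0,2.9,0,-30,0,-1],[0,0,0,10,-40,0,-1],[0,0,0,10,-40,0,-1],[0,0,0,10,-40,0,-1],[0,0,0,10,-40,0,-1],[0,0,0,10,-25,0,-1],[0,0,0,10,-15,0,-1],[0,0,0,0,0,0,-1],[0,0,0,0,0,0,-1]],
  ],
)

```text
clock: 8.15
tool_pos: [0.5855, -0.0371, 0.1287]
eef_rot: [0.001, 1.0, 0.001, -0.001]
contact_force: [-0.3, 0.2, -5.8]
gripper_width: 0.0287
```

Run:
```python
from h import *
s=manip.sense(); print(s["clock"],s["tool_pos"],R.from_quat(s["eef_rot"]).as_matrix(),s["gripper_width"],s["contact_force"])
np.save("s3.npy",s,allow_pickle=True)
im=viewer.grab_frame("wrist")
cv2.imwrite("pics/w3.png",im[:,:,::-1])
```

```text
8.15 [ 0.5855 -0.0371  0.1287] [[-1.      0.0012 -0.0026]
 [ 0.0012  1.      0.0015]
 [ 0.0026  0.0015 -1.    ]] 0.028725607841674168 [-0.2911  0.2306 -5.7566]
```

View pics/w3.png

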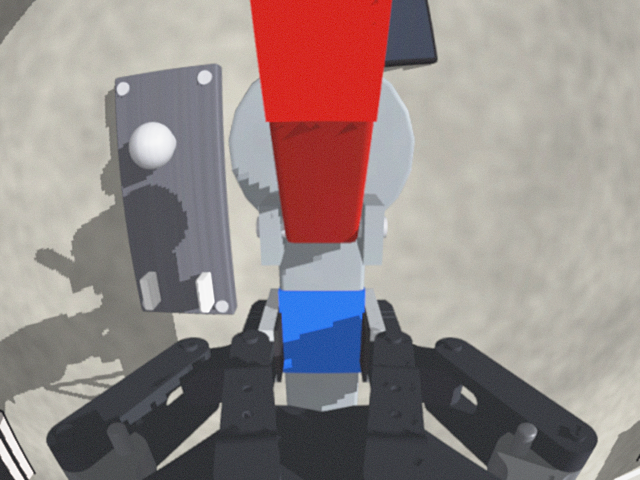

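The view shows the mount beside the held easel: ball at (152,145), screws at (122,89), (205,76) and (222,306), cheeks at (150,290) and (206,292). The cup outline spans columns 230 to 413, and the band is at (322,332). Next I'll fit the ball, plinth and cup.

```bash
cat > fit.py <<'E'
from h import *
def circ(P):
    A=np.c_[2*P,np.ones(len(P))]; b=(P**2).sum(1); x=np.linalg.lstsq(A,b,rcond=None)[0]
    return x[:2],np.sqrt(x[2]+x[:2]@x[:2])
E
python3 - <<'E'
from fit import *
s=np.load("s3.npy",allow_pickle=True).item()
im=cv2.cvtColor(cv2.imread("pics/w3.png"),cv2.COLOR_BGR2RGB)
h=cv2.cvtColor(im,cv2.COLOR_RGB2HSV)
m=np.zeros(im.shape[:2],np.uint8); m[55:325,105:235]=255
w=cv2.inRange(h,(0,0,160),(180,60,255))&m
for st,c in blobs(w,30): print("bright",st,c)
# ball angular: silhouette cone axis
roi=np.zeros_like(m); roi[115:175,125:182]=255
hb=cv2.inRange(h,(0,0,165),(180,25,255))&roi
b=max(cv2.findContours(hb,0,1)[0],key=cv2.contourArea)
D=np.array([ray("wrist",p,s)[1] for p in b[:,0]]); o=ray("wrist",(152,145),s)[0]
a=np.linalg.lstsq(D,np.ones(len(D)),rcond=None)[0]; k=np.linalg.norm(a); a/=k
th=np.arccos(1/k); dist=.016/np.sin(th)
print("ball axis->z.0375:",o+a*(.0375-o[2])/a[2]," by size:",o+a*dist, "resid",np.std(D@a))
for n,p in dict(s1=(122.5,89),s2=(205,76.5),s3=(222,306.5)).items(): print(n,onz("wrist",p,.016,s))
u=s["tool_pos"][2]-.0116
# band
bm=mask(im,"blue"); cs=max(cv2.findContours(bm,0,2)[0],key=cv2.contourArea)
P=np.array([onz("wrist",p,u+.036,s)[:2] for p in cs[:,0]]); r=cv2.minAreaRect((P*1e3).astype(np.float32)); print("band",r)
# grey rows for cup edges
for v in (100,120,145,170,190,205): 
    row=im[v].astype(int); print(v,row[222:262:2].mean(1).astype(int),row[380:424:2].mean(1).astype(int))
cv2.imwrite("pics/w3c.png",cv2.resize(im[50:330,100:430],None,fx=2.1,fy=2.1)[:,:,::-1])
E
```

```text
bright [ 105   55  130  227 3944] [190.1453 103.1534]
bright [197  70  16  15 179] [204.2458  76.7989]
bright [117  82  13  14 144] [122.6319  88.0903]
bright [ 131  122   46   44 1549] [153.0878 143.3738]
bright [105 127   6  38 168] [106.8274 145.6488]
bright [105 194  10  16 122] [109.0082 200.9918]
bright [140 273  15  37 267] [146.4682 291.4045]
bright [196 272  19  41 582] [205.2096 291.567 ]
bright [215 300  14  13 138] [221.7899 306.0362]
bright [172 312  63  13 674] [203.0401 318.951 ]
ball axis->z.0375: [ 0.5169 -0.1491  0.0375]  by size: [ 0.5174 -0.1595  0.0156] resid 0.00010573702133138556
s1 [ 0.4741 -0.1842  0.016 ]
s2 [ 0.4726 -0.1178  0.016 ]
s3 [ 0.6458 -0.1161  0.016 ]
band ((584.3228759765625, -37.91378402709961), (30.577503204345703, 36.3245735168457), 89.80473327636719)
100 [166 210 208 206 206 206 206 207 208 196 161 173 180 182 183 184 185 188
 185 189] [178 186 184 184 187 182 188 183 191 213 219 186 184 182 183 183 186 185
 184 187 181 179]
120 [144 207 210 208 205 185 162 174 186 183 183 183 181 184 184 186 184 184
 181 186] [187 184 184 180 183 179 182 185 184 183 189 181 186 195 215 206 180 181
 180 183 181 182]
145 [124 184 210 178 160 172 182 177 180 183 180 183 178 182 177 181 180 179
 179 180] [185 185 182 185 184 184 182 185 186 183 183 184 187 185 180 190 202 192
 180 183 186 183]
170 [130 131 194 201 195 153 127 135 157 180 175 179 183 181 179 182 180 180
 178 180] [183 181 184 183 184 189 183 181 183 186 186 184 184 185 192 201 190 193
 189 192 190 186]
190 [139 124 158 209 201 202 202 198 199 198 137 108 115 111 111 117 112 114
 113 118] [187 185 183 182 182 186 181 181 180 187 189 186 197 196 193 194 194 191
 191 187 189 188]
205 [144 130 129 187 203 201 202 202 201 202 203 205 204 203 204 170 115 112
 117 106] [158 157 171 181 183 188 193 194 196 195 195 195 193 189 194 191 191 191
 188 189 188 185]
```

View pics/w3c.png

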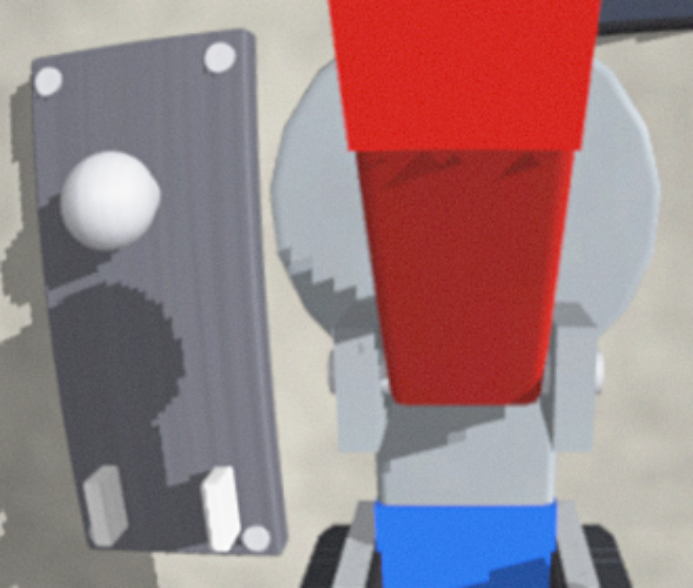

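Run:
```python
from fit import *
s=np.load("s3.npy",allow_pickle=True).item()
im=cv2.cvtColor(cv2.imread("pics/w3.png"),cv2.COLOR_BGR2RGB)
for p in [(152.4,145.2),(153,145)]: print("ball",onz("wrist",p,.0375,s))
L=[(241,100),(233.5,120),(229.3,145),(231.8,170),(241.5,190),(251.5,205)]
Rr=[(400,100),(408.8,120),(413,145)]
for u in(.115,.117,.119):
    P=np.array([onz("wrist",p,u+.046,s)[:2] for p in L+Rr]); c,r=circ(P); print(u,"cup",c,r,(np.linalg.norm(P-c,axis=1)-r)*1e3)
# lever mid-line: lower part edges
red=mask(im,"red")
for v in (60,110,140,180,220,235):
    x=np.where(red[v,230:410])[0]+230; print(v,x.min(),x.max(),x.mean())
bm=mask(im,"blue")
for v in (300,330,360):
    x=np.where(bm[v,230:410])[0]+230; print(v,x.min(),x.max(),x.mean())
```

```text
ball [ 0.5181 -0.1499  0.0375]
ball [ 0.518  -0.1494  0.0375]
0.115 cup [ 0.5173 -0.0379] 0.027333676213224155 [ 0.16   -0.1791 -0.0437  0.2201 -0.1665  0.013  -0.0643 -0.0435  0.1013]
0.117 cup [ 0.5172 -0.0379] 0.026834357642689606 [ 0.1571 -0.1758 -0.0429  0.2161 -0.1635  0.0128 -0.0631 -0.0427  0.0995]
0.119 cup [ 0.5171 -0.0379] 0.02633503907216172 [ 0.1542 -0.1725 -0.0421  0.2121 -0.1605  0.0125 -0.062  -0.042   0.0976]
60 258 384 321.0
110 265 377 321.0
140 273 370 321.5
180 278 364 321.0
220 284 359 321.5
235 287 356 321.5
300 279 364 321.5
330 282 361 321.5
360 284 359 321.5
```

The cup fits a radius of 26.8 mm rather than 28, which means either a rim chamfer or the cup hanging about 4 mm low. I'll run the same fit on w2, where the easel was flat on the desk.

Run:
```python
from fit import *
im=cv2.cvtColor(cv2.imread("pics/w2.png"),cv2.COLOR_BGR2RGB)
for v in (105,115,125,135,145,155,165):
    r=im[v].astype(int).mean(1).astype(int); print(v,r[272:300],r[346:376])
```

```text
105 [149 147 151 148 152 151 151 151 152 148 152 153 154 153 149 145 134 129
 140 150 158 167 162 165 162 164 161 159] [163 162 162 167 163 168 163 169 176 174 172 164 164 159 162 165 158 159
 156 159 158 154 153 155 153 152 152 152 154 151]
115 [ 94  97  97  96  96  99  95  93  97 102 130 146 159 160 165 162 160 161
 163 165 159 161 163 161 159 164 161 163] [164 163 168 162 164 166 158 161 161 165 162 161 164 159 166 178 189 178
 165 161 158 159 155 159 157 161 155 157 155 156]
125 [ 94  98  96  96  98 112 129 153 160 162 162 161 161 158 164 160 161 162
 164 158 163 160 160 161 162 163 158 162] [165 160 159 161 161 160 163 158 160 165 159 160 164 160 160 163 161 164
 164 169 186 178 164 163 159 159 163 162 161 160]
135 [ 95  94  97 105 138 155 157 157 158 158 158 158 158 160 158 158 154 156
 155 159 160 156 158 157 155 156 156 157] [158 159 159 160 160 161 162 164 162 162 161 161 164 165 160 163 164 161
 164 160 163 165 176 183 163 162 160 162 163 164]
145 [101  96  94  98 113 137 153 159 162 158 159 160 158 160 157 159 159 159
 156 160 159 157 154 159 154 160 154 156] [161 162 161 164 160 164 161 165 163 163 163 160 163 163 165 161 162 162
 162 164 167 171 175 163 158 159 160 158 162 163]
155 [ 99  99  96 100  97 100  96  94 103  99 100 101  99 101 101 101 100 116
 133 125 118 115 122 154 164 160 163 159] [162 162 161 160 160 161 158 160 160 160 160 159 159 159 161 161 161 167
 166 170 160 151 155 157 158 154 158 157 159 160]
165 [ 96 101  98  96  95  98 102  99 103  99 101  99  96  98  93 103 101 102
 100 104  98 100  97 102  97  98  98  97] [150 147 149 145 149 148 152 162 162 160 164 161 165 161 159 152 152 154
 153 155 154 152 155 157 157 155 156 157 158 159]
```

Run:
```python
from fit import *
Q=np.array([[-.995,-.1001,-.0005],[-.1001,.995,-.0001],[.0005,0,-1]])
s=dict(tool_pos=np.array([.6432,.2124,.1213]),eef_rot=R.from_matrix(Q).as_quat())
pts=[(276,135),(278.2,125),(282.3,115),(288.5,105),(369.7,135),(367.5,125),(363.8,115),(356,105),(276.7,145),(369,145)]
P=np.array([onz("wrist",p,.046,s)[:2] for p in pts]); c,r=circ(P); print(c,r,(np.linalg.norm(P-c,axis=1)-r)*1e3)
d=c-np.array([.6432,.2124]); print("in tool xy",Q[:2,:2].T@d, "band from tool", Q[:2,:2].T@(np.array([.6432,.21225])-[.6432,.2124]))
st=viewer.grab_frame("scene"); cv2.imwrite("pics/sc3.png",st[:,:,::-1])
x=st[120:330,180:460]; cv2.imwrite("pics/sc3c.png",cv2.resize(x,None,fx=2.8,fy=2.8,interpolation=cv2.INTER_CUBIC)[:,:,::-1])
t=viewer.grab_frame("top"); cv2.imwrite("pics/t3c.png",cv2.resize(t[150:330,280:450],None,fx=3.3,fy=3.3,interpolation=cv2.INTER_CUBIC)[:,:,::-1])
```

```text
[0.5756 0.2059] 0.027086446266328255 [ 0.0851 -0.2427 -0.2111  0.3806  0.1291 -0.1987  0.0354 -0.0852  0.0302
  0.0712]
in tool xy [0.0679 0.0003] band from tool [ 0.     -0.0001]
```

View pics/sc3c.png

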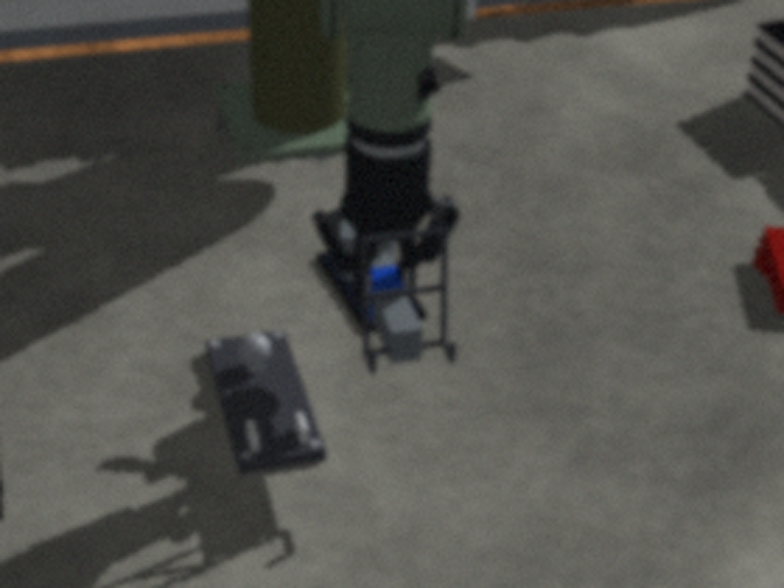

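View pics/t3c.png

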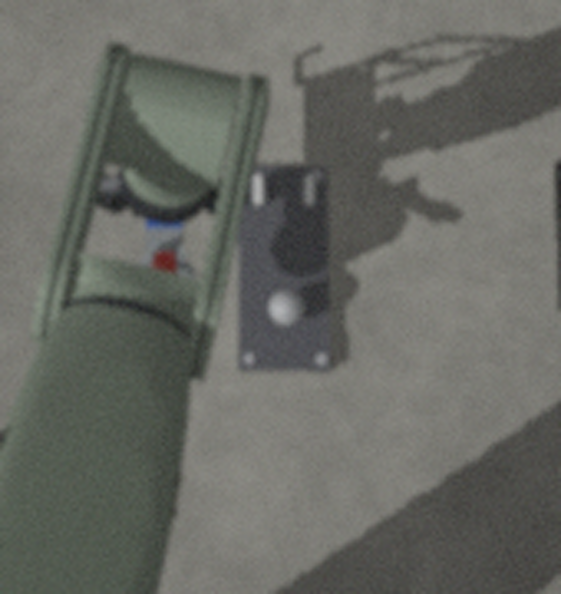

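Flat on the desk the same fit gave 27.1 mm, so the rim is chamfered and the held easel is nearly level. The scene view agrees. To pin down the ball's y, I'll line the tool up with the mount's axis, backed off 110 mm in x, so the ball shows straight ahead of the lever.

carry_out(
  deltas=[
    [[0,0,0,-20,-20,0,-1],[0,0,0,-30,-30,0,-1],[0,0,0,-30,-30,0,-1],[0,0,0,-20,-20,0,-1],[0,0,0,-10,-12,0,-1],[0,0,0,0,0,0,-1],[0,0,0,0,0,0,-1]],
  ],
)

```text
clock: 9.0
tool_pos: [0.6965, -0.1482, 0.1294]
eef_rot: [-0.0, 1.0, 0.001, -0.001]
contact_force: [-0.6, 0.4, -5.5]
gripper_width: 0.0293
```

Run:
```python
from h import *
s=manip.sense(); print(s["clock"],s["tool_pos"],R.from_quat(s["eef_rot"]).as_matrix(),s["gripper_width"],s["contact_force"])
np.save("s4.npy",s,allow_pickle=True)
im=viewer.grab_frame("wrist")
cv2.imwrite("pics/w4.png",im[:,:,::-1])
```

```text
9.0 [ 0.6965 -0.1482  0.1294] [[-1.     -0.0009 -0.0016]
 [-0.0009  1.      0.0013]
 [ 0.0016  0.0013 -1.    ]] 0.02927698691183477 [-0.5851  0.4104 -5.5457]
```

View pics/w4.png

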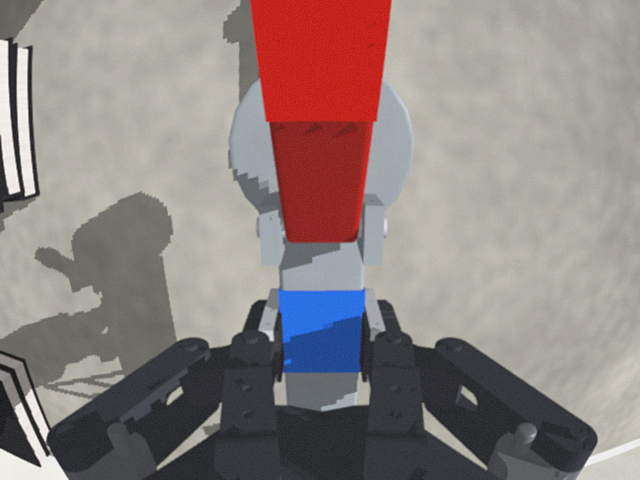

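The raised lever hides everything ahead of it. I'll look at the mount from the opposite side instead, so a lateral depth bias cancels in the average.

carry_out(
  deltas=[
    [[0,0,0,20,-20,0,-1],[0,0,0,30,-30,0,-1],[0,0,0,30,-30,0,-1],[0,0,0,20,-24,0,-1],[0,0,0,10,-10,0,-1],[0,0,0,0,0,0,-1],[0,0,0,0,0,0,-1]],
  ],
)

```text
clock: 9.75
tool_pos: [0.5872, -0.2621, 0.1306]
eef_rot: [-0.0, 1.0, 0.0, 0.001]
contact_force: [0.9, 1.3, -5.9]
gripper_width: 0.0288
```

Run:
```python
from h import *
s=manip.sense(); print(s["clock"],s["tool_pos"],R.from_quat(s["eef_rot"]).as_matrix(),s["gripper_width"],s["contact_force"])
np.save("s5.npy",s,allow_pickle=True)
im=viewer.grab_frame("wrist")
cv2.imwrite("pics/w5.png",im[:,:,::-1])
cv2.imwrite("pics/w5c.png",cv2.resize(im[50:330,400:560],None,fx=2.1,fy=2.1)[:,:,::-1])
```

```text
9.75 [ 0.5872 -0.2621  0.1306] [[-1.     -0.0006  0.001 ]
 [-0.0006  1.      0.001 ]
 [-0.001   0.001  -1.    ]] 0.028812739303513753 [ 0.8823  1.266  -5.8777]
```

View pics/w5.png

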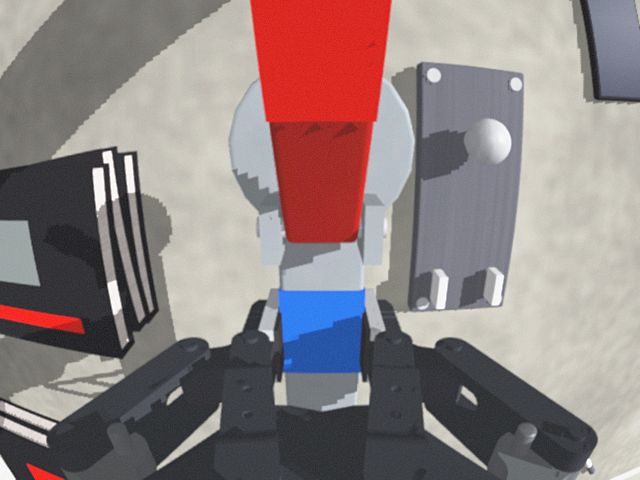

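View pics/w5c.png

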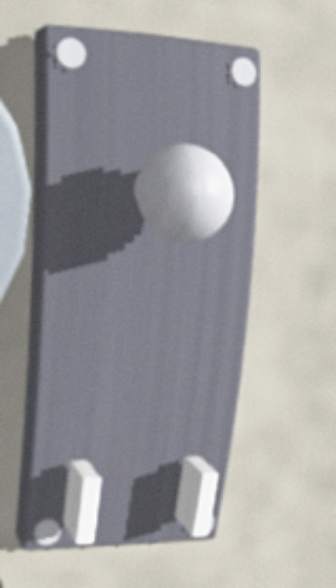

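The mount now shows at the right, with its ball at (488,141), screws at (434,75), (516,84) and (423,303), and cheeks at (439,288) and (494,286).

Run:
```python
from h import *
def sph(px,s):  # shape: silhouette points
    D=np.array([ray("wrist",p,s)[1] for p in px]); o=ray("wrist",px[0],s)[0]
    a=np.linalg.lstsq(D,np.ones(len(D)),rcond=None)[0]; k=np.linalg.norm(a); a/=k
    return o+a*(.0375-o[2])/a[2], o+a*.016/np.sin(np.arccos(1/k))
s3=np.load("s3.npy",allow_pickle=True).item(); s5=np.load("s5.npy",allow_pickle=True).item()
for s,c in((s3,(152.4,145.2)),(s5,(488.3,141.2))):
    px=[(c[0]+23.6*np.cos(t),c[1]+23.7*np.sin(t)) for t in np.arange(0,6.28,.3)]
    print("sphere",*sph(px,s))
for n,p in dict(s1=(516.2,84.3),s2=(433.8,75.2),s4=(422.9,303.3)).items(): print(n,onz("wrist",p,.016,s5))
im=cv2.cvtColor(cv2.imread("pics/w5.png"),cv2.COLOR_BGR2RGB)
u=s5["tool_pos"][2]-.0116
cs=max(cv2.findContours(mask(im,"blue"),0,2)[0],key=cv2.contourArea)
P=np.array([onz("wrist",p,u+.036,s5)[:2] for p in cs[:,0]]); print("band",cv2.minAreaRect((P*1e3).astype(np.float32)))
```

```text
sphere [ 0.5181 -0.1499  0.0375] [ 0.5181 -0.1493  0.0387]
sphere [ 0.518  -0.151   0.0375] [ 0.5179 -0.1522  0.04  ]
s1 [ 0.4733 -0.1183  0.016 ]
s2 [ 0.474  -0.1845  0.016 ]
s4 [ 0.6466 -0.1822  0.016 ]
band ((585.9733276367188, -262.89752197265625), (30.582298278808594, 36.40223693847656), 89.91199493408203)
```

The ball averages to (0.518,-0.1505), with the two sides symmetric, and the mount's yaw is about +0.65°. In the camera frame the cup sits at TCP + (-68.8,-1.6) mm after that turn, so the TCP target is (0.5868,-0.1489).

carry_out(
  deltas=[
    [[0,0,-0.6,0,20,0,-1],[0,0,0,0,35,0,-1],[0,0,0,0,35,0,-1],[0,0,0,0,23,0,-1],[0,0,0,0,0,20,-1],[0,0,0,0,0,25,-1],[0,0,0,0,0,10,-1],[0,0,0,0,0,0,-1],[0,0,0,0,0,0,-1],[0,0,0,0,0,0,-1]],
  ],
)

```text
clock: 10.8
tool_pos: [0.5872, -0.1509, 0.0769]
eef_rot: [-0.005, 1.0, -0.001, 0.001]
contact_force: [-0.5, -0.5, -5.0]
gripper_width: 0.0289
```

Run:
```python
from h import *
s=manip.sense(); print(s["clock"],s["tool_pos"],R.from_quat(s["eef_rot"]).as_matrix(),s["gripper_width"],s["contact_force"])
im=viewer.grab_frame("wrist")
cv2.imwrite("pics/w6.png",im[:,:,::-1])
s=manip.sense(); print(s["clock"],s["tool_pos"])
st=viewer.grab_frame("scene")
cv2.imwrite("pics/sc6c.png",cv2.resize(st[170:320,220:370],None,fx=3.8,fy=3.8,interpolation=cv2.INTER_CUBIC)[:,:,::-1])
```

```text
10.8 [ 0.5872 -0.1509  0.0769] [[-0.9999 -0.0106  0.0029]
 [-0.0106  0.9999 -0.0011]
 [-0.0029 -0.0011 -1.    ]] 0.028922035430352114 [-0.495  -0.5388 -5.0456]
10.85 [ 0.5872 -0.151   0.077 ]
```

View pics/w6.png

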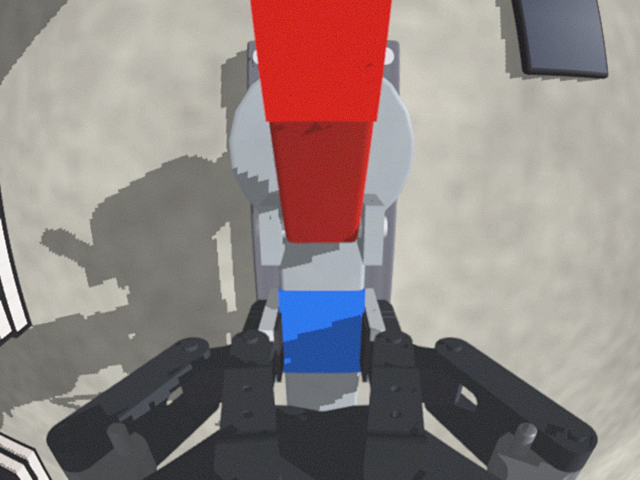

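View pics/sc6c.png

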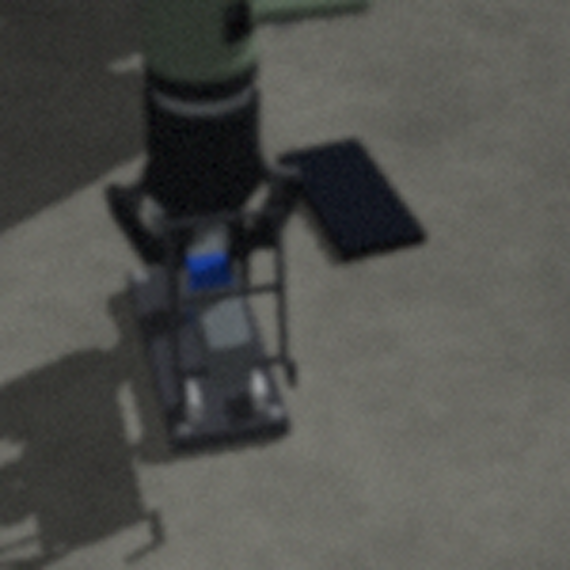

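The TCP reads 2 mm short in y. The plinth's edges are visible on both sides of the cup, so I can measure the centreline offset directly.

Run:
```python
from h import *
im=cv2.cvtColor(cv2.imread("pics/w6.png"),cv2.COLOR_BGR2RGB)
s=manip.sense()
for v in (46,55,65,255,262,270,280):
    r=im[v].astype(int).mean(1).astype(int); print(v,list(zip(range(240,262),r[240:262])),"|",list(zip(range(386,408),r[386:408])))
```

```text
46 [(240, np.int64(180)), (241, np.int64(182)), (242, np.int64(186)), (243, np.int64(181)), (244, np.int64(185)), (245, np.int64(185)), (246, np.int64(178)), (247, np.int64(117)), (248, np.int64(91)), (249, np.int64(111)), (250, np.int64(126)), (251, np.int64(121)), (252, np.int64(122)), (253, np.int64(120)), (254, np.int64(123)), (255, np.int64(123)), (256, np.int64(109)), (257, np.int64(92)), (258, np.int64(89)), (259, np.int64(94)), (260, np.int64(95)), (261, np.int64(97))] | [(386, np.int64(124)), (387, np.int64(129)), (388, np.int64(123)), (389, np.int64(121)), (390, np.int64(122)), (391, np.int64(126)), (392, np.int64(120)), (393, np.int64(122)), (394, np.int64(124)), (395, np.int64(127)), (396, np.int64(127)), (397, np.int64(132)), (398, np.int64(140)), (399, np.int64(164)), (400, np.int64(188)), (401, np.int64(193)), (402, np.int64(197)), (403, np.int64(191)), (404, np.int64(193)), (405, np.int64(193)), (406, np.int64(192)), (407, np.int64(193))]
55 [(240, np.int64(119)), (241, np.int64(116)), (242, np.int64(113)), (243, np.int64(114)), (244, np.int64(115)), (245, np.int64(11
[... 5004 characters left out ...]
, np.int64(120)), (253, np.int64(125)), (254, np.int64(112)), (255, np.int64(91)), (256, np.int64(98)), (257, np.int64(120)), (258, np.int64(124)), (259, np.int64(126)), (260, np.int64(122)), (261, np.int64(119))] | [(386, np.int64(118)), (387, np.int64(122)), (388, np.int64(116)), (389, np.int64(127)), (390, np.int64(133)), (391, np.int64(150)), (392, np.int64(188)), (393, np.int64(208)), (394, np.int64(207)), (395, np.int64(206)), (396, np.int64(202)), (397, np.int64(204)), (398, np.int64(200)), (399, np.int64(204)), (400, np.int64(203)), (401, np.int64(203)), (402, np.int64(201)), (403, np.int64(201)), (404, np.int64(202)), (405, np.int64(200)), (406, np.int64(198)), (407, np.int64(201))]
```

```bash
python3 -c "
import cv2
im=cv2.imread('pics/w6.png')
cv2.imwrite('pics/w6c.png',cv2.resize(im[30:310,220:420],None,fx=2.1,fy=2.1,interpolation=cv2.INTER_NEAREST))"
```

```text
(no output)
```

View pics/w6c.png

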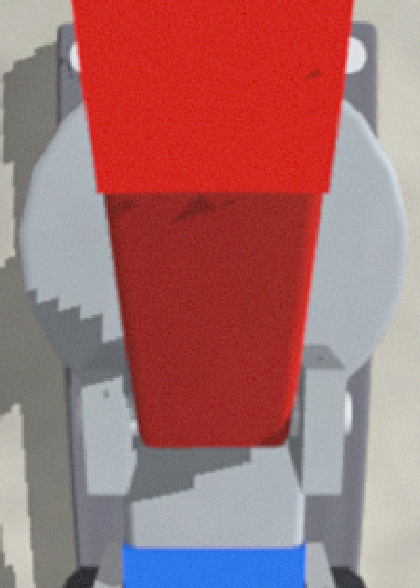

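The plinth's mid-column is 323.2 at both ends, against 321.5 for the easel. So the yaw matches and the easel is 1.0 mm short in y; the coordinates say 1.9 mm. I'll correct by +1.4 mm and descend in small steps, watching the force.

carry_out(
  deltas=[
    [[0,0,0,0.4,1.4,0,-1],[0,0,0,0,0,4,-1],[0,0,0,0,0,4,-1],[0,0,0,0,0,4,-1],[0,0,0,0,0,4,-1],[0,0,0,0,0,2,-1],[0,0,0,0,0,0,-1]],
  ],
)

```text
clock: 11.6
tool_pos: [0.5849, -0.1489, 0.0566]
eef_rot: [-0.005, 1.0, 0.0, -0.001]
contact_force: [-0.4, 0.4, -6.0]
gripper_width: 0.0287
```

carry_out(
  deltas=[
    [[0,0,0,0,0,4,-1],[0,0,0,0,0,4,-1],[0,0,0,0,0,4,-1],[0,0,0,0,0,0,-1]],
  ],
)

```text
clock: 12.0
tool_pos: [0.5857, -0.1494, 0.0448]
eef_rot: [-0.005, 1.0, -0.0, 0.0]
contact_force: [2.1, -0.6, -7.2]
gripper_width: 0.0286
```

carry_out(
  deltas=[
    [[0,0,0,0,0,3,-1],[0,0,0,0,0,3,-1],[0,0,0,0,0,3,-1],[0,0,0,0,0,3,-1],[0,0,0,0,0,0,-1]],
  ],
)

```text
clock: 12.5
tool_pos: [0.5858, -0.1493, 0.033]
eef_rot: [-0.005, 1.0, -0.0, 0.0]
contact_force: [3.0, -1.5, -7.3]
gripper_width: 0.0289
```

Run:
```python
from h import *
s=manip.sense(); print(s["clock"],s["tool_pos"],R.from_quat(s["eef_rot"]).as_matrix(),s["contact_force"],s["ft_torque"])
im=viewer.grab_frame("wrist"); cv2.imwrite("pics/w7.png",im[:,:,::-1])
st=viewer.grab_frame("scene")
cv2.imwrite("pics/sc7c.png",cv2.resize(st[170:320,220:370],None,fx=3.8,fy=3.8,interpolation=cv2.INTER_CUBIC)[:,:,::-1])
```

```text
12.5 [ 0.5858 -0.1493  0.033 ] [[-0.9999 -0.0107  0.001 ]
 [-0.0107  0.9999 -0.0005]
 [-0.001  -0.0005 -1.    ]] [ 2.9546 -1.4688 -7.3046] [-0.306  -0.7433  0.1177]
```

View pics/w7.png

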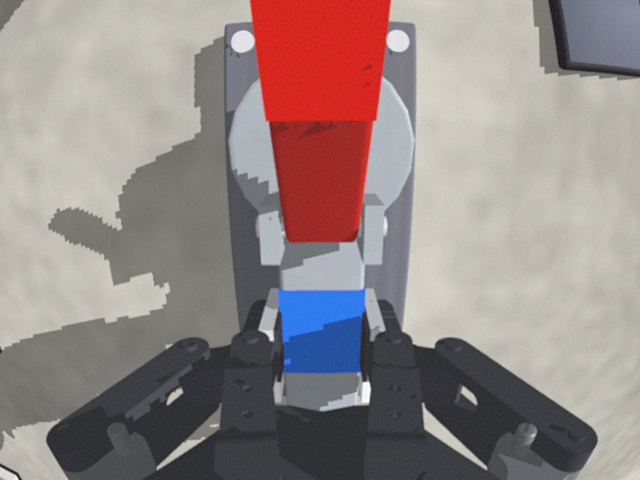

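View pics/sc7c.png

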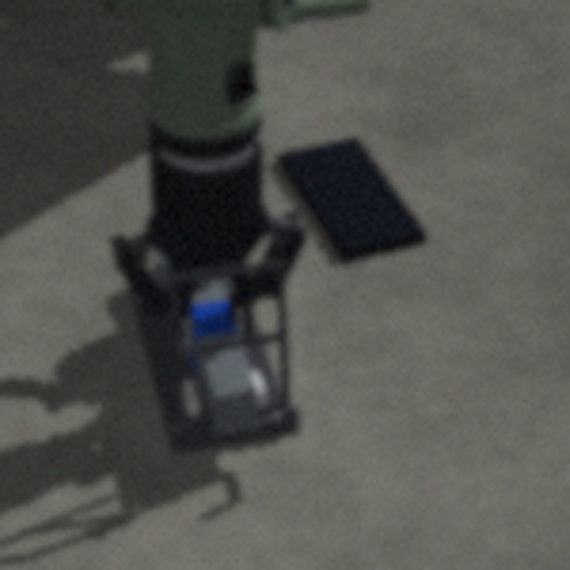

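The plinth is centred about the bar, the cheeks straddle it, and side forces are only 3 N. I'll nudge 0.5 mm to relieve them and continue to the plinth.

carry_out(
  deltas=[
    [[0,0,0,-0.5,-0.5,0,-1],[0,0,0,0,0,2,-1],[0,0,0,0,0,2,-1],[0,0,0,0,0,1.5,-1],[0,0,0,0,0,0,-1],[0,0,0,0,0,0,-1]],
  ],
)

```text
clock: 13.2
tool_pos: [0.5858, -0.1495, 0.0276]
eef_rot: [-0.005, 1.0, 0.0, -0.0]
contact_force: [2.1, -0.3, -5.7]
gripper_width: 0.0289
```

carry_out(
  deltas=[
    [[0,0,0,0,0,1,-1],[0,0,0,0,0,1,-1],[0,0,0,0,0,0,-1],[0,0,0,0,0,0,-1]],
  ],
)

```text
clock: 13.6
tool_pos: [0.5858, -0.1495, 0.0265]
eef_rot: [-0.005, 1.0, 0.0, -0.0]
contact_force: [-1.7, 0.2, 3.3]
gripper_width: 0.0286
```

It touched down at the expected height (TCP 0.0265, predicted 0.0266). I'll press slightly and hold to make sure it lies flat.

carry_out(
  deltas=[
    [[0,0,0,0,0,0.8,-1],[0,0,0,0,0,0,-1],[0,0,0,0,0,0,-1],[0,0,0,0,0,0,-1],[0,0,0,0,0,0,-1]],
  ],
)

```text
clock: 14.1
tool_pos: [0.5858, -0.1495, 0.0265]
eef_rot: [-0.005, 1.0, 0.0, -0.0]
contact_force: [-4.7, 0.9, 8.0]
gripper_width: 0.0289
```

Run:
```python
from h import *
s=manip.sense(); print(s["clock"],s["tool_pos"],R.from_quat(s["eef_rot"]).as_matrix(),s["contact_force"],s["ft_torque"])
im=viewer.grab_frame("wrist"); cv2.imwrite("pics/w8.png",im[:,:,::-1])
st=viewer.grab_frame("scene")
cv2.imwrite("pics/sc8c.png",cv2.resize(st[170:320,220:370],None,fx=3.8,fy=3.8,interpolation=cv2.INTER_CUBIC)[:,:,::-1])
```

```text
14.1 [ 0.5858 -0.1495  0.0265] [[-0.9999 -0.0107 -0.0004]
 [-0.0107  0.9999  0.    ]
 [ 0.0004  0.     -1.    ]] [-4.6759  0.8948  8.0409] [0.1583 0.6024 0.0331]
```

View pics/sc8c.png

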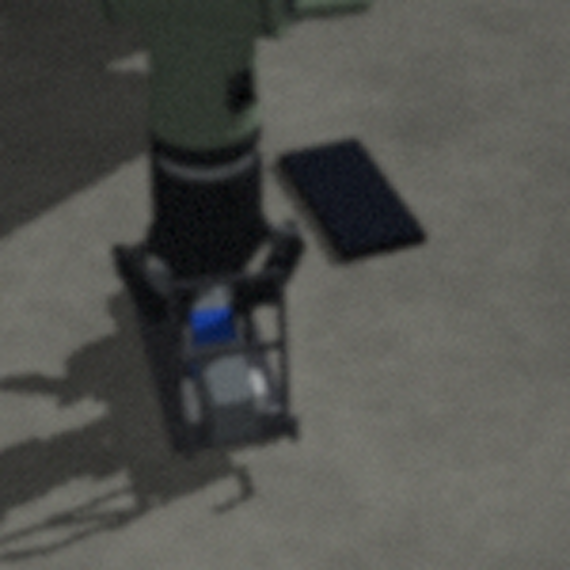

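View pics/w8.png

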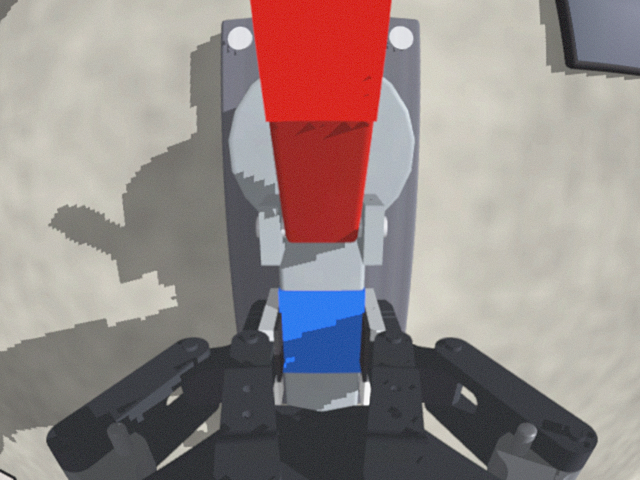

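Seated: TCP height unchanged under an extra push, the tool's z vertical within 0.001 rad, the bar between the cheeks and the lever up. Now releasing and rising straight up.

carry_out(
  deltas=[
    [[0,0,0,0,0,-1,-1],[0,0,0,0,0,0,0],[0,0,0,0,0,0,1],[0,0,0,0,0,0,1],[0,0,0,0,0,0,1],[0,0,0,0,0,0,1],[0,0,0,0,0,0,1],[0,0,0,0,0,0,1]],
  ],
)

```text
clock: 15.0
tool_pos: [0.5859, -0.1496, 0.0259]
eef_rot: [-0.005, 1.0, 0.0, -0.0]
contact_force: [-0.8, 0.4, -0.4]
gripper_width: 0.0852
```

carry_out(
  deltas=[
    [[0,0,0,0,0,-10,1],[0,0,0,0,0,-25,1],[0,0,0,0,0,-40,1],[0,0,0,0,0,-40,1],[0,0,0,0,0,-40,1],[0,0,0,0,0,-15,1],[0,0,0,0,0,0,-1],[0,0,0,0,0,0,-1],[0,0,0,0,0,0,-1]],
  ],
)

```text
clock: 15.9
tool_pos: [0.5841, -0.1489, 0.193]
eef_rot: [-0.005, 1.0, 0.001, -0.002]
contact_force: [-0.1, -0.3, -0.8]
gripper_width: 0.044
```

Run:
```python
from h import *
s=manip.sense(); print(s["clock"],s["tool_pos"],R.from_quat(s["eef_rot"]).as_matrix(),s["contact_force"],s["gripper_width"])
im=viewer.grab_frame("wrist"); cv2.imwrite("pics/w9.png",im[:,:,::-1])
cs=max(cv2.findContours(mask(im,"blue"),0,2)[0],key=cv2.contourArea)
P=np.array([onz("wrist",p,.051,s)[:2] for p in cs[:,0]]); print("band",cv2.minAreaRect((P*1e3).astype(np.float32)))
```

```text
15.9 [ 0.5841 -0.1489  0.193 ] [[-0.9999 -0.0105 -0.0049]
 [-0.0105  0.9999  0.0021]
 [ 0.0049  0.0021 -1.    ]] [-0.0525 -0.2986 -0.7674] 0.043992720780828234
band ((584.955810546875, -150.0291290283203), (30.559520721435547, 35.9739875793457), 89.70419311523438)
```

View pics/w9.png

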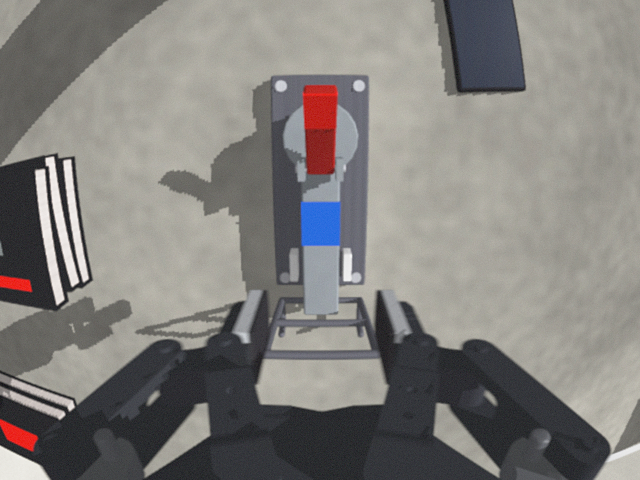

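The easel is seated with the bar between the cheeks, the lever is still up at (320,130), and the band is at (0.585,-0.150). Moving over the press point (0.507,-0.151).

carry_out(
  deltas=[
    [[0,0,0,20,-0.3,0,-1],[0,0,0,30,-0.3,0,-1],[0,0,0,20,0,0,-1],[0,0,0,7,0,0,-1],[0,0,0,0,0,20,-1],[0,0,0,0,0,25,-1],[0,0,0,0,0,10,-1],[0,0,0,0,0,0,-1],[0,0,0,0,0,0,-1]],
  ],
)

```text
clock: 16.85
tool_pos: [0.5094, -0.1511, 0.1411]
eef_rot: [-0.005, 1.0, 0.0, 0.0]
contact_force: [-0.5, -0.4, -0.0]
gripper_width: 0.0003
```

Position is good and the fingers are shut. Pressing down.

carry_out(
  deltas=[
    [[0,0,0,1.5,0,8,-1],[0,0,0,0,0,8,-1],[0,0,0,0,0,8,-1],[0,0,0,0,0,8,-1],[0,0,0,0,0,8,-1],[0,0,0,0,0,8,-1],[0,0,0,0,0,8,-1],[0,0,0,0,0,5,-1],[0,0,0,0,0,0,-1]],
  ],
)

```text
clock: 17.75
tool_pos: [0.507, -0.1512, 0.0794]
eef_rot: [-0.005, 1.0, -0.0, -0.0]
contact_force: [0.0, 0.2, -0.1]
gripper_width: -0.0002
```

carry_out(
  deltas=[
    [[0,0,0,0,0,2,-1],[0,0,0,0,0,2,-1],[0,0,0,0,0,2,-1]],
  ],
)

```text
clock: 18.05
tool_pos: [0.5066, -0.1511, 0.0741]
eef_rot: [-0.005, 1.0, -0.0, -0.001]
contact_force: [-5.5, -0.5, 7.1]
gripper_width: -0.0001
```

Run:
```python
from h import *
s=manip.sense(); print(s["clock"],s["tool_pos"],s["contact_force"])
im=viewer.grab_frame("wrist"); cv2.imwrite("pics/w10.png",im[:,:,::-1])
st=viewer.grab_frame("scene")
cv2.imwrite("pics/sc10c.png",cv2.resize(st[170:320,220:370],None,fx=3.8,fy=3.8,interpolation=cv2.INTER_CUBIC)[:,:,::-1])
```

```text
18.05 [ 0.5066 -0.1511  0.0741] [-5.5364 -0.4928  7.1229]
```

View pics/w10.png

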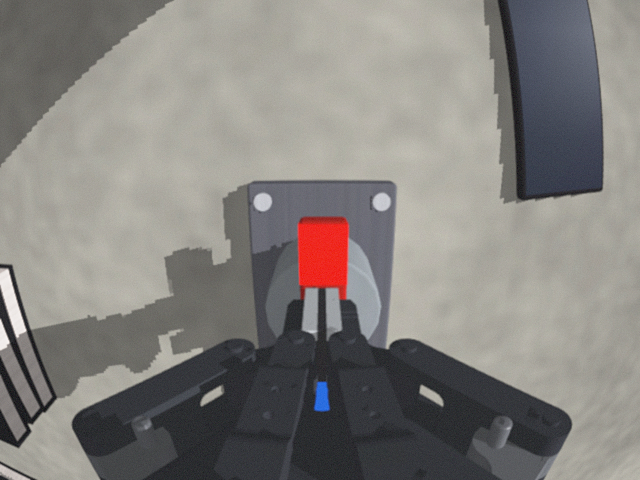

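View pics/sc10c.png

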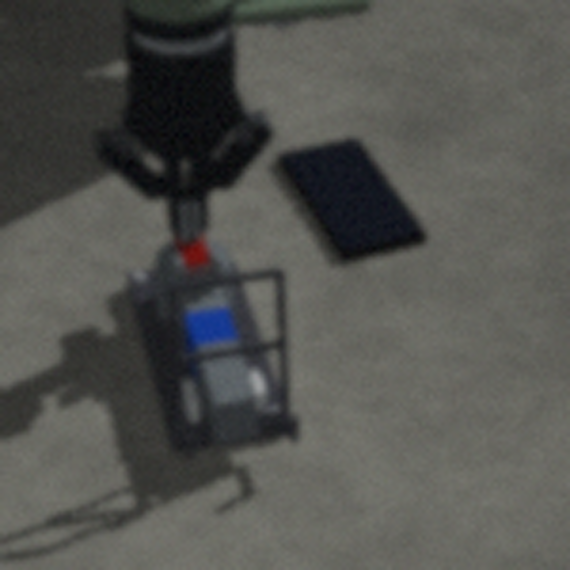

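The lever is nearly level, and contact is 7 N at TCP z 0.074. Pressing a little further until the stop reacts.

carry_out(
  deltas=[
    [[0,0,0,0,0,1,-1],[0,0,0,0,0,1,-1],[0,0,0,0,0,0,-1],[0,0,0,0,0,0,-1]],
  ],
)

```text
clock: 18.55
tool_pos: [0.5068, -0.1511, 0.0738]
eef_rot: [-0.006, 1.0, -0.0, -0.001]
contact_force: [-7.0, 1.7, 15.8]
gripper_width: 0.0001
```

Hard stop at 0.0738, where 0.074 is expected for fully down. Lifting off and checking.

carry_out(
  deltas=[
    [[0,0,0,0,0,0.5,-1],[0,0,0,0,0,0,-1],[0,0,0,0,0,-3,-1],[0,0,0,0,0,-10,-1],[0,0,0,0,0,-30,-1],[0,0,0,0,0,-40,-1],[0,0,0,0,0,-40,-1],[0,0,0,0,0,-20,-1],[0,0,0,0,0,0,-1],[0,0,0,0,0,0,-1]],
  ],
)

```text
clock: 19.55
tool_pos: [0.5074, -0.1509, 0.2143]
eef_rot: [-0.005, 1.0, 0.0, 0.0]
contact_force: [-0.5, 0.1, -1.0]
gripper_width: -0.0002
```

Run:
```python
from h import *
s=manip.sense(); print(s["clock"],s["tool_pos"],s["contact_force"])
im=viewer.grab_frame("wrist"); cv2.imwrite("pics/w11.png",im[:,:,::-1])
m=mask(im,"red"); m[:,:250]=0; m[:,400:]=0
cs=max(cv2.findContours(m,0,2)[0],key=cv2.contourArea)
P=np.array([onz("wrist",p,.074,s)[:2] for p in cs[:,0]]); print("lever",cv2.minAreaRect((P*1e3).astype(np.float32)),P.min(0),P.max(0))
cs=max(cv2.findContours(mask(im,"blue"),0,2)[0],key=cv2.contourArea)
P=np.array([onz("wrist",p,.051,s)[:2] for p in cs[:,0]]); print("band",cv2.minAreaRect((P*1e3).astype(np.float32)))
t=viewer.grab_frame("top"); cv2.imwrite("pics/t11.png",t[:,:,::-1])
st=viewer.grab_frame("scene")
cv2.imwrite("pics/sc11c.png",cv2.resize(st[170:320,220:370],None,fx=3.8,fy=3.8,interpolation=cv2.INTER_CUBIC)[:,:,::-1])
```

```text
19.55 [ 0.5074 -0.1509  0.2143] [-0.4814  0.0702 -1.027 ]
lever ((503.7511291503906, -151.1721649169922), (70.4950180053711, 19.94964027404785), 0.19553278386592865) [ 0.4685 -0.1612] [ 0.539  -0.1411]
band ((572.6893920898438, -150.22486877441406), (11.916385650634766, 30.734403610229492), 0.5167452096939087)
```

View pics/w11.png

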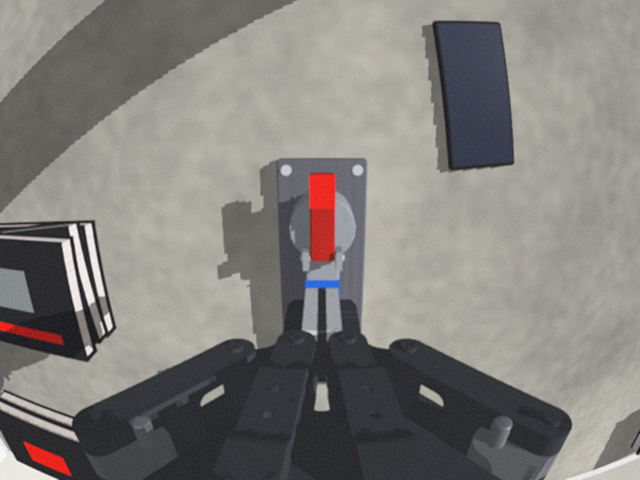

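View pics/sc11c.png

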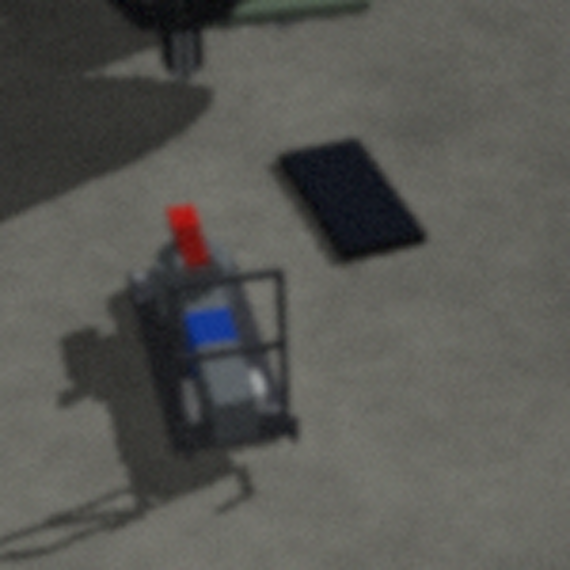

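With the tool 140 mm clear, the lever measures 70.5 x 19.9 mm on its level plane against 70 x 20 given, so it is fully down. The easel is still seated and the phone is where it was. Handing in.

```bash
python3 -c "
from cell import close_job
print(close_job())"
```

```text
the job is handed in; nothing more can be done
None
```

The easel is on the ball mount with the latch lever fully down and the gripper clear of everything. I handed the job in at about 20 s of the 51 s allowed; it reports no verdict.

**Seating:** I gripped the easel on the blue band and lowered the socket over the ball with side forces of about 3 N. It touched down at a tool height of 0.0265 m (0.0266 m predicted). It didn't sink further when I pressed a little more while still holding it, and the tool was vertical to within 0.001 rad.

**Lever:** I pressed it with the fingers shut until it stopped at 0.0738 m, where 0.074 m is fully down. The peak reading was 16 N. After lifting off, the lever measured 70.5 x 19.9 mm on its level plane, which matches a level lever (70 x 20 mm).

**Last checks:** The final views show the bar between the cheeks and the phone where it was. I made no measurement of either book pile. The arm never came close to them.

**Readings that disagreed:**
- The easel's sideways offset before lowering was 1.0 mm from the plinth's edges but 1.9 mm from coordinates. I split the difference, and it went in cleanly.
- The cup's rim measured 27 mm in radius instead of 28 mm. It did so with the easel flat on the desk too, so I took it as a chamfer rather than a tilt.

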